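# Set out pipe sockets by diameter on the picking strip

## Robot

A 6-joint arm with a two-finger parallel gripper is mounted at the origin on the work surface. World frame = base frame: x ahead of the robot, y to its left, z up, the work surface at z = 0. Lengths are in m, angles in degrees, forces in N, time in s.
With the tool pointing down it reaches from about 0.375 to 0.9 m from the base axis. Payload 3.1 kg.
Tool frame: the origin (TCP) lies on the centre line of the jaws, within the pads' length; the fingertips stand 17 mm ahead of it and the grasp point (between the pads) lies 2 mm behind it; z points along the fingers, y is the line along which they close (so a half turn about z gives the same grasp; the last joint's range is limited). The gripper opens to 87 mm and grips with 3 to 60 N. Pads are 19 mm wide; open, the fingers measure 117 mm over their backs; the gripper's body (75 mm by 190 mm) begins 51 mm behind the grasp point.
Start: joints at [58.241, 30.224, 82.088, -0, 67.689, -10.227], TCP at [0.229, 0.581, 0.24] pointing down, gripper open.
Joint ranges: [-176.69, 176.69], [-43.24, 126.21], [12.49, 139.97], [-82, 262], [0, 151.66], [-163.58, 163.58]. Speed limits (degrees/s): [159.86, 159.86, 180, 180, 180, 180].

## Interface

Orientations are given as a 3x3 rotation matrix whose columns are the frame's x, y, z axes.
In Python, from rig import bot, imaging, finder gives the robot as it stands. The module is installed in compiled form; this text tells all that it offers.
- The arm moves only by the tool play_rows, never from a script. Its argument "motion" is a list that holds one entry, the list of rows, each a list of 6 numbers: the shift along the tool's x, y, z in normalised numbers (1 is 0.5 m), then the turn, a rotation vector about the tool's x, y, z in fractions of the full range, 1 being 90 degrees. In form: [[[dx, dy, dz, wx, wy, wz], ...]]. A call has 1 to 8 rows; each row is the pose to reach, as a shift and turn from the pose commanded when the call began, along the tool's axes at that moment; what a row does not reach only later rows make up. A row lasts 1/12 s, in which the tool goes at most 41.7 mm and 7.16 degrees, less where a joint would pass 70% of its speed; a pose out of reach is approached as far as the arm can. No shift or turn number may pass 1 either way. A call with a gripper value outside its range is refused whole. "fingers" is the finger opening in m, from 0 to 0.087, set as the call begins (left out, the last holds). The fingers move at their own pace and stop on an object; the grip force is fixed at half the most. Time passes only in rows, so rows that repeat a pose let the fingers close. It gives the time, the measured TCP pose, the force, the opening and the grip force at its end, in the units of the state.
- bot.read_state(): the state, without advancing time (a new reading comes with each control period).
- imaging.capture(name): name is "scene" or "top"; returns a dict with "frame" (400x640x3 uint8, red, green, blue), "camera_matrix" (3x3 intrinsics, pixels), "k1" (the pictures are not rectified: a ray, as slopes to the right and down, at radius r is drawn at 1 + k1 r^2 times it, then the intrinsics apply), "R" (3x3) and "t" (3): a world point X has camera coordinates R X + t. Camera axes: x right, y down, z forward; pixel columns grow to the right and rows downward; lengths in m; the calibration is good to about 2 mm. A picture is of the moment at which its call begins. There is no depth.
- bot.hand_in(): hands the job in; it is judged then, once.
Trained networks look in the newest picture that a camera, given by its name, has taken for a name from the list of things; names that differ only in an ending like _2 or _b are one class to them, and where a whole thing is asked for, a point or a joint stands for the part that bears it (a point fixed in the world has none). Each returns a list of dicts, best first, with "confidence" (0 to 1); they miss things now and then, are a little off and sometimes report something else, mostly with a low value. They report only what shows in the picture. A call takes as long as a camera call.
- finder.recognise(camera, name): "at" ([x, y, z] in m, in world coordinates, good to about 4 mm: the middle of the surface that is visible of it).
- finder.outline_of(camera, name): "pixels" (400x640 bool, what is visible of it).
The state is a dict: "time_s": time; "joint_positions": joint angles; "qvel": joint speeds; "tau": joint torques, N m; "position": TCP position; "tcp_rot": TCP orientation; "force": force on the tool from outside, world axes, zero at the start; "moment": the same for the moment, N m; "opening": opening from 0.0 (shut) to 1.0 (fully open); "grasp_force": force on a finger pad.
Only numpy, scipy, OpenCV 4.12 (cv2) and the standard library are available. Lean on these libraries where they do the work, as an engineer would, in place of code of your own. Each camera call takes 0.05 s, during which the arm holds its last target. There are 200 camera calls.

## Task

Stand the four steel pipe sockets upright on the four ring marks of the plywood strip, one centred on each mark, in order of outer diameter: the narrowest on the mark next to the steel bookend, the widest on the mark farthest from it. Set each one down without dropping it, and leave the hexagon plug where it lies.

Things in the scene. Friction and masses are not known exactly. Their poses are not given: they have to be found in the camera images.
- socket_a: narrowest and longest of four plain steel pipe sockets (open tubes) standing upright on the bench; outer diameter 28 mm, height 50 mm. Origin: centre of its underside; z axis up along the bore.
- socket_b: second narrowest, shortest of four plain steel pipe sockets (open tubes) standing upright on the bench; outer diameter 38 mm, height 36 mm. Origin: centre of its underside; z axis up along the bore.
- socket_c: second widest of four plain steel pipe sockets (open tubes) standing upright on the bench; outer diameter 48 mm, height 46 mm. Origin: centre of its underside; z axis up along the bore.
- socket_d: widest of four plain steel pipe sockets (open tubes) standing upright on the bench; outer diameter 58 mm, height 40 mm. Origin: centre of its underside; z axis up along the bore.
- mark1: number 1 of four identical flat black printed rings, 68 mm outer diameter, in a straight row, 80 mm apart, on a fixed plywood strip (400 x 100 mm, 6 mm thick). mark1 to mark4 follow one another along the row. Origin: ring centre, on the strip's top face, 6 mm above the bench. y axis: along the row from mark1 to mark4; x axis: across it.
- mark2: number 2 of four identical flat black printed rings, 68 mm outer diameter, in a straight row, 80 mm apart, on a fixed plywood strip (400 x 100 mm, 6 mm thick). mark1 to mark4 follow one another along the row. Origin: ring centre, on the strip's top face, 6 mm above the bench. y axis: along the row from mark1 to mark4; x axis: across it.
- mark3: number 3 of four identical flat black printed rings, 68 mm outer diameter, in a straight row, 80 mm apart, on a fixed plywood strip (400 x 100 mm, 6 mm thick). mark1 to mark4 follow one another along the row. Origin: ring centre, on the strip's top face, 6 mm above the bench. y axis: along the row from mark1 to mark4; x axis: across it.
- mark4: number 4 of four identical flat black printed rings, 68 mm outer diameter, in a straight row, 80 mm apart, on a fixed plywood strip (400 x 100 mm, 6 mm thick). mark1 to mark4 follow one another along the row. Origin: ring centre, on the strip's top face, 6 mm above the bench. y axis: along the row from mark1 to mark4; x axis: across it.
- bookend: dark steel bookend fixed at one end of the strip, 60 mm beyond the end ring's centre: beside mark1 at some starts, beside mark4 at others. Upright plate 90 mm wide, 8 mm thick, 50 mm high, on a foot 30 mm wide, 3 mm thick. The other end has only a wooden batten 8 mm high. Origin: centre of its underside, on the strip's top face.
- hexplug: steel hexagon plug lying among the sockets, not part of the job: solid hexagon 41 mm across the flats and 16 mm high with a 17 mm square stub on top, 30 mm high in all. Origin: centre of its underside. A small cardboard carton (45 x 40 x 32 mm) also stands among the sockets.

How it is judged (in metres and radians):
At the end, for the whole second after the job is handed in: Counted from the bookend, sockets a, b, c, d (28, 38, 48, 58 mm) stand on the four marks in that order, each centred within 12 mm of its ring's centre, upright within 0.1 rad, resting on the strip (underside within 4 mm of its face), released and still (under 0.02 m/s) (((horizontal distance between bookend and mark1 below 0.1 m and horizontal distance between socket_a and mark1 below 0.012 m and horizontal distance between socket_b and mark2 below 0.012 m and horizontal distance between socket_c and mark3 below 0.012 m and horizontal distance between socket_d and mark4 below 0.012 m) or (horizontal distance between bookend and mark4 below 0.1 m and horizontal distance between socket_a and mark4 below 0.012 m and horizontal distance between socket_b and mark3 below 0.012 m and horizontal distance between socket_c and mark2 below 0.012 m and horizontal distance between socket_d and mark1 below 0.012 m)) and z of each of socket_a, socket_b, socket_c, socket_d in the frame of mark1 below 0.004 m and angle between each of socket_a, socket_b, socket_c, socket_d's own z axis and vertical below 0.1 rad and linear speed of each of socket_a, socket_b, socket_c, socket_d below 0.02 m/s and contact force between each of socket_a, socket_b, socket_c, socket_d and the fingers below 0.05 N); the robot touches nothing.
It fails at once if the hexagon plug is moved by more than 20 mm (distance of hexplug from where it was at the start of the episode above 0.02 m).
It fails at once if socket_a is dropped (falls free from more than about 25 mm) (contact force between socket_a and anything else below 0.01 N and linear speed of socket_a above 0.7 m/s).
It fails at once if socket_b is dropped (falls free from more than about 25 mm) (contact force between socket_b and anything else below 0.01 N and linear speed of socket_b above 0.7 m/s).
It fails at once if socket_c is dropped (falls free from more than about 25 mm) (contact force between socket_c and anything else below 0.01 N and linear speed of socket_c above 0.7 m/s).
It fails at once if socket_d is dropped (falls free from more than about 25 mm) (contact force between socket_d and anything else below 0.01 N and linear speed of socket_d above 0.7 m/s).
It also fails if it takes over 99 s, if anything falls off the work surface, if the arm or the gripper's body presses on something with over 40 N, if the wrist force passes 120 N, or if a joint passes its speed limit or range.

## Working session

There is one attempt and no reset: what is moved stays moved. The work goes in short steps, Python scripts to look and compute and a tool call to move; the robot and the scene stay as the last step left them, time stands still between calls to the robot, and variables do not carry over. Pictures are saved under pics/ and viewed, at most 14 in all, crops included, and the job is handed in when it is done.

Besides the shell and the picture viewer there is one more tool, called after "Call:" by a JSON object that holds its "name" and its "arguments", one argument or row to a line. play_rows: Moves the arm, as the interface text tells. Its arguments: {"type":"object","properties":{"motion":{"type":"array"},"fingers":{"type":"number"}},"required":["motion"]}

```bash
mkdir -p pics; cat > h.py <<'E'
import numpy as np, cv2
from rig import bot, imaging, finder
def cap(n,f=None):
    c=imaging.capture(n)
    if f: cv2.imwrite('pics/'+f,c['frame'][:,:,::-1])
    return c
def ray(c,uv):
    K=c['camera_matrix'];d=np.array([c['k1'],0,0,0,0],float)
    # r_d = r(1+k1 r^2)
    p=cv2.undistortPoints(np.array(uv,float).reshape(-1,1,2),np.array(K),d).reshape(-1,2)
    D=np.c_[p,np.ones(len(p))]@c['R']
    return -c['R'].T@c['t'],D
def onz(c,uv,z):
    o,D=ray(c,uv);return o+D*((z-o[2])/D[:,2])[:,None]
def proj(c,X):
    d=np.array([c['k1'],0,0,0,0],float)
    return cv2.projectPoints(np.array(X,float).reshape(-1,1,3),cv2.Rodrigues(np.array(c['R']))[0],np.array(c['t'],float),np.array(c['camera_matrix']),d)[0].reshape(-1,2)
E
python3 - <<'E'
from h import *
np.set_printoptions(precision=4,suppress=True)
s=bot.read_state();print(s)
for n in('scene','top'):
    c=cap(n,n+'0.png');print(n,c['camera_matrix'],c['k1'],c['R'],c['t'],-c['R'].T@c['t'])
    for o in('socket_a','mark1','bookend','hexplug'):
        for r in finder.recognise(n,o): print(o,np.round(r['at'],4),round(r['confidence'],2))
E
```

```text
{'time_s': 0.0, 'joint_positions': array([ 58.2418,  30.2781,  82.1585,  -0.0029,  67.6897, -10.2269]), 'qvel': array([-0.1107, -0.0859, -0.0013,  0.0191, -0.011 , -0.0878]), 'tau': array([ -0.0011, -44.0047, -17.6589,   0.0632,   0.0583,  -0.0002]), 'position': array([0.229 , 0.5808, 0.2386]), 'tcp_rot': array([[-0.9302,  0.367 , -0.0011],
       [ 0.367 ,  0.9302, -0.0019],
       [ 0.0003, -0.0022, -1.    ]]), 'force': array([ 0.3673, -0.1916, -0.344 ]), 'moment': array([-0.0422, -0.0056,  0.03  ]), 'grasp_force': 0.0, 'opening': 0.9987178674407852}
scene [[407.3478   0.     309.5796]
 [  0.     407.3478 203.8695]
 [  0.       0.       1.    ]] 0.01671177144577496 [[ 0.7795  0.6264 -0.0078]
 [ 0.4567 -0.5768 -0.6773]
 [-0.4287  0.5244 -0.7357]] [-0.4363 -0.2237  1.0786] [ 0.9047 -0.4213  0.6386]
socket_a [0.4668 0.0514 0.0255] 0.79
socket_a [ 0.4753 -0.1953  0.0229] 0.77
socket_a [0.4636 0.1869 0.0336] 0.54
mark1 [ 0.6318 -0.1657  0.0093] 0.94
mark1 [ 0.6408 -0.0892  0.0075] 0.93
mark1 [0.6467 0.0732 0.0122] 0.87
mark1 [ 0.6409 -0.0092  0.0078] 0.81
bookend [0.6504 0.1242 0.0278] 0.82
hexplug [ 0.4666 -0.0726  0.0175] 0.65
top [[380.47     0.     319.244 ]
 [  0.     380.47   198.9119]
 [  0.       0.       1.    ]] -0.06684885812634533 [[-0.0101 -0.9998  0.0176]
 [-0.9967  0.0087 -0.0809]
 [ 0.0807 -0.0183 -0.9966]] [0.0098 0.5626 0.7483] [0.5004 0.0187 0.791 ]
socket_a [ 0.4394 -0.3113  0.0333] 0.96
socket_a [0.4629 0.0616 0.0395] 0.84
socket_a [ 0.4718 -0.1928  0.0347] 0.66
socket_a [0.458  0.2014 0.0421] 0.56
mark1 [ 0.6429 -0.0053  0.006 ] 0.98
mark1 [ 0.632  -0.1621  0.0116] 0.91
mark1 [ 0.6382 -0.0869  0.0045] 0.69
mark1 [0.6413 0.0726 0.0097] 0.6
bookend [0.6507 0.1263 0.0163] 0.66
hexplug [ 0.4642 -0.0637  0.0156] 0.94
```

View pics/scene0.png

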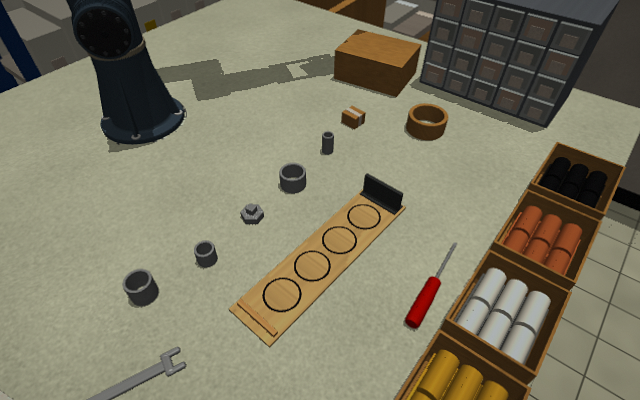

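View pics/top0.png

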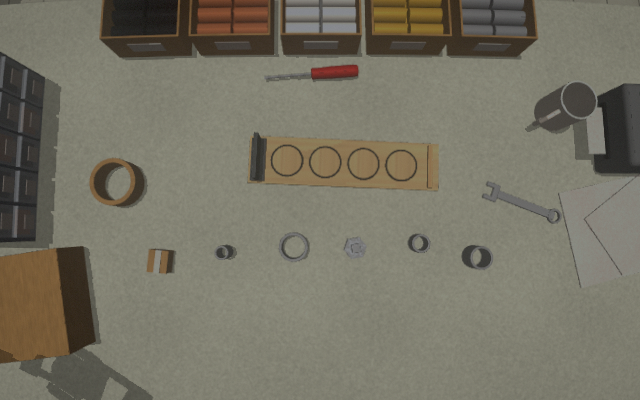

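The top view shows the bookend at column 258, beside ring column 287 (+y end). The sockets are at (225,252), (294,247), (419,243) and (480,257), with the hex plug at (355,247) and the carton at (160,260). Next I'll fit cylinders to the outlines in both views.

```bash
cat > meas.py <<'E'
from h import *
from scipy.optimize import least_squares
np.set_printoptions(precision=4,suppress=True)
th=np.linspace(0,2*np.pi,64,endpoint=False);U=np.c_[np.cos(th),np.sin(th)]
def outl(n,name): return [r['pixels'].astype(np.uint8) for r in finder.outline_of(n,name) if r['pixels'].sum()>30]
def support(m):
    v,u=np.nonzero(m);P=np.c_[u,v].astype(float)
    return (P@U.T).max(0)+0.5*np.abs(U).max(1)*0.8, P.mean(0)
def cyl(p,z0=0):
    x,y,d,h=p[:4];C=np.c_[x+d/2*np.cos(th),y+d/2*np.sin(th)]
    return np.r_[np.c_[C,0*th+z0],np.c_[C,0*th+z0+h]]
def fitcyl(obs,p0,z0=0):  # obs: list of (cam,support)
    f=lambda p:np.concatenate([(proj(c,cyl(p,z0))@U.T).max(0)-s for c,s in obs])
    return least_squares(f,p0,loss='soft_l1',x_scale=[.01]*4)
E
cat > m1.py <<'E'
from meas import *
C={};M={};K={}
for n in('scene','top'):
    C[n]=cap(n);M[n]=outl(n,'socket_a');K[n]=outl(n,'mark1')
print({n:(len(M[n]),len(K[n])) for n in C})
for uv in [(225,252),(294,247),(419,243),(480,257)]:
    p=onz(C['top'],[uv],.02)[0];obs=[];info=[]
    for n in C:
        q=proj(C[n],[[*p[:2],.022]])[0]
        c=[(np.hypot(*(support(m)[1]-q)),i) for i,m in enumerate(M[n])]
        if c and min(c)[0]<12: m=M[n][min(c)[1]];obs.append((C[n],support(m)[0]));info.append((n,m.sum()))
    if not obs: print(uv,'none');continue
    for o,t in [(obs,'both')]+[([x],i[0]) for x,i in zip(obs,info)]:
        r=fitcyl(o,[p[0],p[1],.045,.043]);print(uv,t,r.x,'rms',np.sqrt(np.mean(r.fun**2)))
    print(info)
P={}
for n in C:
    P[n]=[]
    for m in K[n]:
        v,u=np.nonzero(m);hull=cv2.convexHull(np.c_[u,v].astype(np.float32))[:,0]
        X=onz(C[n],hull,.006)
        r=least_squares(lambda q:np.hypot(X[:,0]-q[0],X[:,1]-q[1])-q[2],[*X[:,:2].mean(0),.034],loss='soft_l1',f_scale=.001)
        P[n].append(r.x);
    P[n]=np.array(sorted(P[n],key=lambda a:-a[1]));print(n,P[n])
# ring height: triangulate matching centres
from itertools import product
for a,b in product(P['scene'],P['top']):
    if np.hypot(*(a-b)[:2])<.03:
        o1,d1=ray(C['scene'],proj(C['scene'],[[*a[:2],.006]]));o2,d2=ray(C['top'],proj(C['top'],[[*b[:2],.006]]))
        A=np.c_[d1[0],-d2[0]];s=np.linalg.lstsq(A,o2-o1,rcond=None)[0]
        print('tri',(o1+s[0]*d1[0]+o2+s[1]*d2[0])/2)
E
python3 m1.py
```

```text
{'scene': (4, 6), 'top': (3, 4)}
(225, 252) both [0.4575 0.1965 0.0279 0.0513] rms 0.44166494878846957
(225, 252) scene [0.4553 0.1976 0.0284 0.0492] rms 0.2650640771868418
(225, 252) top [0.4582 0.1971 0.0287 0.0492] rms 0.2244361649921515
[('scene', np.uint64(267)), ('top', np.uint64(223))]
(294, 247) both [0.4668 0.0569 0.057  0.0414] rms 0.6240146855532053
(294, 247) scene [0.4648 0.0583 0.0555 0.0403] rms 0.3820707860192283
(294, 247) top [0.4685 0.0555 0.0559 0.067 ] rms 0.24002864944339708
[('scene', np.uint64(670)), ('top', np.uint64(326))]
(419, 243) both [ 0.4712 -0.1971  0.0364  0.0375] rms 0.66624858443376
(419, 243) scene [ 0.4686 -0.1968  0.0368  0.0347] rms 0.2888164984302213
(419, 243) top [ 0.4724 -0.1982  0.0397  0.0266] rms 0.21812020139744576
[('scene', np.uint64(481)), ('top', np.uint64(282))]
(480, 257) both [ 0.4388 -0.3164  0.0487  0.0436] rms 0.2292794060104184
(480, 257) scene [ 0.4388 -0.3164  0.0487  0.0436] rms 0.2292794060104184
[('scene', np.uint64(1012))]
scene [[ 0.6433  0.072   0.0335]
 [ 0.458   0.0719  0.0464]
 [ 0.6399 -0.0076  0.0336]
 [ 0.6352 -0.0879  0.0331]
 [ 0.6319 -0.1679  0.034 ]
 [ 0.4586 -0.1922  0.0281]]
top [[ 0.6471  0.071   0.0333]
 [ 0.6434 -0.0084  0.0342]
 [ 0.6384 -0.0885  0.0337]
 [ 0.6335 -0.1682  0.0319]]
tri [0.6456 0.07   0.0097]
tri [ 0.642  -0.009   0.0093]
tri [ 0.6371 -0.0887  0.0088]
tri [ 0.6329 -0.1682  0.0074]
```

Both views agree on which socket is which: a (0.457,0.197), d (0.467,0.057), b (0.471,-0.197), c (0.439,-0.316). The rings run from (0.645,0.071) to (0.633,-0.168). I'll align the jaws along world x and start with a.

Units first: shifts go in shares of 0.5 m and turns go in shares of 90 degrees. So -0.24 m / 0.5 = -0.48, -0.186 m / 0.5 = -0.372, 54 degrees / 90 = 0.6.

Call:
{"name": "play_rows", "arguments": {
  "motion": [
    [[-0.48, -0.372, 0, 0, 0, 0.6], [-0.48, -0.372, 0, 0, 0, 0.6], [-0.48, -0.372, 0, 0, 0, 0.6], [-0.48, -0.372, 0, 0, 0, 0.6], [-0.48, -0.372, 0, 0, 0, 0.6], [-0.48, -0.372, 0, 0, 0, 0.6], [-0.48, -0.372, 0, 0, 0, 0.6], [-0.48, -0.372, 0, 0, 0, 0.6]]
  ],
  "fingers": 0.087
}}

```text
time_s: 1.47
position: [0.387, 0.3162, 0.2398]
tcp_rot: [[-0.241, 0.971, 0.002], [0.971, 0.241, -0.002], [-0.002, 0.001, -1.0]]
force: [-0.4, -0.7, 0.9]
opening: 1.002
grasp_force: 0.0
```

Scaled: -0.137 m / 0.5 = -0.274, 0.12 m / 0.5 = 0.24, 14.5 degrees / 90 = 0.1611.

Call:
{"name": "play_rows", "arguments": {
  "motion": [
    [[-0.274, 0.08, 0.24, 0, 0, 0.1611], [-0.274, 0.08, 0.24, 0, 0, 0.1611], [-0.274, 0.08, 0.24, 0, 0, 0.1611], [-0.274, 0.08, 0.24, 0, 0, 0.1611], [-0.274, 0.08, 0.24, 0, 0, 0.1611], [-0.274, 0.08, 0.24, 0, 0, 0.1611], [-0.274, 0.08, 0.24, 0, 0, 0.1611], [-0.274, 0.08, 0.24, 0, 0, 0.1611]]
  ]
}}

```text
time_s: 2.13
position: [0.4573, 0.1982, 0.1201]
tcp_rot: [[0.001, 1.0, 0.001], [1.0, -0.001, 0.0], [0.0, 0.001, -1.0]]
force: [-0.6, -0.2, 0.1]
opening: 1.0
grasp_force: 0.0
```

Scaled: 0.089 m / 0.5 = 0.178, -0.001 m / 0.5 = -0.002.

Call:
{"name": "play_rows", "arguments": {
  "motion": [
    [[-0.002, 0, 0.06, 0, 0, 0], [-0.002, 0, 0.12, 0, 0, 0], [-0.002, 0, 0.16, 0, 0, 0], [-0.002, 0, 0.178, 0, 0, 0], [-0.002, 0, 0.178, 0, 0, 0], [-0.002, 0, 0.178, 0, 0, 0]]
  ]
}}

```text
time_s: 2.63
position: [0.4575, 0.1975, 0.0313]
tcp_rot: [[-0.001, 1.0, 0.001], [1.0, 0.001, 0.0], [0.0, 0.001, -1.0]]
force: [-0.4, -0.1, 0.2]
opening: 1.0
grasp_force: 0.0
```

Call:
{"name": "play_rows", "arguments": {
  "motion": [
    [[0, 0, 0, 0, 0, 0], [0, 0, 0, 0, 0, 0], [0, 0, 0, 0, 0, 0], [0, 0, 0, 0, 0, 0], [0, 0, 0, 0, 0, 0], [0, 0, 0, 0, 0, 0], [0, 0, 0, 0, 0, 0], [0, 0, 0, 0, 0, 0]]
  ],
  "fingers": 0.015
}}

```text
time_s: 3.3
position: [0.4573, 0.1965, 0.0305]
tcp_rot: [[0.001, 1.0, -0.0], [1.0, -0.001, -0.0], [-0.0, -0.0, -1.0]]
force: [0.7, -0.1, -0.3]
opening: 0.475
grasp_force: 0.0
```

Call:
{"name": "play_rows", "arguments": {
  "motion": [
    [[0, 0, 0, 0, 0, 0], [0, 0, 0, 0, 0, 0], [0, 0, 0, 0, 0, 0], [0, 0, 0, 0, 0, 0], [0, 0, 0, 0, 0, 0], [0, 0, 0, 0, 0, 0], [0, 0, 0, 0, 0, 0], [0, 0, 0, 0, 0, 0]]
  ]
}}

```text
time_s: 3.97
position: [0.4573, 0.1966, 0.0305]
tcp_rot: [[0.001, 1.0, 0.0], [1.0, -0.001, -0.0], [-0.0, 0.0, -1.0]]
force: [1.2, 0.3, -0.5]
opening: 0.311
grasp_force: 30.0
```

Scaled: -0.1 m / 0.5 = -0.2, -0.08 m / 0.5 = -0.16.

Call:
{"name": "play_rows", "arguments": {
  "motion": [
    [[0, 0, -0.04, 0, 0, 0], [0, 0, -0.1, 0, 0, 0], [0, 0, -0.16, 0, 0, 0], [0, 0, -0.2, 0, 0, 0], [0, 0, -0.2, 0, 0, 0], [0, 0, -0.2, 0, 0, 0]]
  ]
}}

```text
time_s: 4.47
position: [0.4576, 0.1967, 0.1314]
tcp_rot: [[0.0, 1.0, 0.002], [1.0, -0.0, 0.0], [0.0, 0.002, -1.0]]
force: [0.1, 0.1, -2.1]
opening: 0.309
grasp_force: 30.0
```

Scaled: 0.188 m / 0.5 = 0.376, 0.165 m / 0.5 = 0.33.

Call:
{"name": "play_rows", "arguments": {
  "motion": [
    [[-0.02, 0.04, 0, 0, 0, 0], [-0.06, 0.09, 0, 0, 0, 0], [-0.1, 0.15, 0, 0, 0, 0], [-0.14, 0.21, 0, 0, 0, 0], [-0.18, 0.27, 0, 0, 0, 0], [-0.22, 0.33, 0, 0, 0, 0], [-0.252, 0.376, 0, 0, 0, 0], [-0.252, 0.376, 0, 0, 0, 0]]
  ]
}}

```text
time_s: 5.13
position: [0.6502, 0.0662, 0.1285]
tcp_rot: [[0.004, 1.0, 0.004], [1.0, -0.004, -0.002], [-0.002, 0.004, -1.0]]
force: [0.6, -0.2, -0.8]
opening: 0.314
grasp_force: 30.0
```

```bash
cat > m2.py <<'E'
from h import *
import sys
def crop(c,X,f,w=60,s=6):
    u,v=proj(c,[X])[0].astype(int);u0=max(u-w,0);v0=max(v-w,0)
    I=c['frame'][v0:v+w,u0:u+w,::-1];print(u0,v0);return cv2.resize(I,(400,400),interpolation=cv2.INTER_CUBIC)
X=[float(a) for a in sys.argv[2:5]]
cv2.imwrite('pics/'+sys.argv[1],np.hstack([crop(cap(n),X,0) for n in('scene','top')]));print(bot.read_state()['position'],bot.read_state()['grasp_force'])
E
python3 m2.py a1.png .645 .071 .06
```

```text
306 138
224 95
[0.64430754 0.06955947 0.12785273] 29.959975810343167
```

View pics/a1.png

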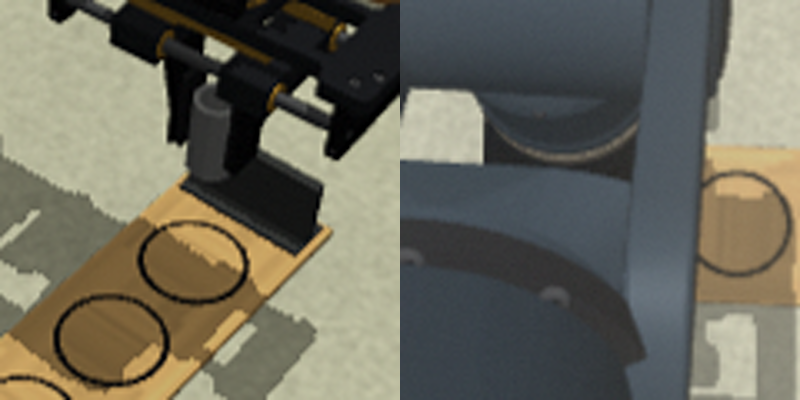

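The left crop shows a held upright at about (210,135), with the bookend behind it and ring 1 below at (195,260). The top view is blocked by the arm. I'll lower it in stages.

Scaled: 0.085 m / 0.5 = 0.17, 0.082 m / 0.5 = 0.164.

Call:
{"name": "play_rows", "arguments": {
  "motion": [
    [[0.002, 0, 0.06, 0, 0, 0], [0.002, 0, 0.11, 0, 0, 0], [0.002, 0, 0.15, 0, 0, 0], [0.002, 0, 0.164, 0, 0, 0], [0.002, 0, 0.17, 0, 0, 0], [0.002, 0, 0.17, 0, 0, 0], [0.002, 0, 0.17, 0, 0, 0], [0.002, 0, 0.17, 0, 0, 0]]
  ]
}}

```text
time_s: 5.9
position: [0.6461, 0.0717, 0.047]
tcp_rot: [[0.0, 1.0, 0.003], [1.0, -0.0, -0.0], [-0.0, 0.003, -1.0]]
force: [-0.4, 1.2, -0.7]
opening: 0.309
grasp_force: 30.0
```

Scaled: 0.009 m / 0.5 = 0.018, 0.003 m / 0.5 = 0.006.

Call:
{"name": "play_rows", "arguments": {
  "motion": [
    [[0, 0, 0.006, 0, 0, 0], [0, 0, 0.012, 0, 0, 0], [0, 0, 0.016, 0, 0, 0], [0, 0, 0.018, 0, 0, 0], [0, 0, 0.018, 0, 0, 0], [0, 0, 0.018, 0, 0, 0]]
  ]
}}

```text
time_s: 6.4
position: [0.6452, 0.0715, 0.0365]
tcp_rot: [[0.001, 1.0, -0.0], [1.0, -0.001, -0.0], [-0.0, -0.0, -1.0]]
force: [-0.5, -0.5, -0.6]
opening: 0.309
grasp_force: 30.0
```

Scaled: 0.001 m / 0.5 = 0.002, 0.0005 m / 0.5 = 0.001.

Call:
{"name": "play_rows", "arguments": {
  "motion": [
    [[0, 0, 0.001, 0, 0, 0], [0, 0, 0.002, 0, 0, 0], [0, 0, 0.002, 0, 0, 0], [0, 0, 0.002, 0, 0, 0]]
  ]
}}

```text
time_s: 6.73
position: [0.6452, 0.0715, 0.0365]
tcp_rot: [[0.0, 1.0, 0.0], [1.0, -0.0, -0.0], [-0.0, 0.0, -1.0]]
force: [-2.4, -1.1, 4.5]
opening: 0.316
grasp_force: 30.0
```

Contact. Releasing.

Call:
{"name": "play_rows", "arguments": {
  "motion": [
    [[0, 0, 0, 0, 0, 0], [0, 0, 0, 0, 0, 0], [0, 0, 0, 0, 0, 0], [0, 0, 0, 0, 0, 0], [0, 0, 0, 0, 0, 0], [0, 0, 0, 0, 0, 0], [0, 0, 0, 0, 0, 0], [0, 0, 0, 0, 0, 0]]
  ],
  "fingers": 0.087
}}

```text
time_s: 7.4
position: [0.6452, 0.0715, 0.0354]
tcp_rot: [[0.001, 1.0, -0.0], [1.0, -0.001, 0.0], [0.0, -0.0, -1.0]]
force: [-0.8, -0.1, 0.4]
opening: 0.835
grasp_force: 0.0
```

Scaled: -0.11 m / 0.5 = -0.22, -0.09 m / 0.5 = -0.18.

Call:
{"name": "play_rows", "arguments": {
  "motion": [
    [[0, 0, -0.02, 0, 0, 0], [0, 0, -0.06, 0, 0, 0], [0, 0, -0.12, 0, 0, 0], [0, 0, -0.18, 0, 0, 0], [0, 0, -0.22, 0, 0, 0], [0, 0, -0.22, 0, 0, 0]]
  ]
}}

```text
time_s: 7.9
position: [0.6488, 0.0715, 0.1518]
tcp_rot: [[0.0, 1.0, 0.011], [1.0, -0.0, -0.001], [-0.001, 0.011, -1.0]]
force: [1.7, 0.6, 0.7]
opening: 0.998
grasp_force: 0.0
```

Scaled: -0.179 m / 0.5 = -0.358, -0.0145 m / 0.5 = -0.029.

Call:
{"name": "play_rows", "arguments": {
  "motion": [
    [[-0.004, -0.06, 0, 0, 0, 0], [-0.008, -0.12, 0, 0, 0, 0], [-0.014, -0.19, 0, 0, 0, 0], [-0.02, -0.26, 0, 0, 0, 0], [-0.029, -0.32, 0, 0, 0, 0], [-0.029, -0.358, 0, 0, 0, 0], [-0.029, -0.358, 0, 0, 0, 0], [-0.029, -0.358, 0, 0, 0, 0]]
  ]
}}

```text
time_s: 8.57
position: [0.4656, 0.0571, 0.1457]
tcp_rot: [[0.001, 1.0, 0.0], [1.0, -0.001, 0.0], [0.0, 0.0, -1.0]]
force: [1.0, 0.6, -0.5]
opening: 0.999
grasp_force: 0.0
```

```bash
python3 m2.py a2.png .645 .071 .03
```

```text
304 148
226 98
[0.46823693 0.05688882 0.14589413] 0.0
```

View pics/a2.png

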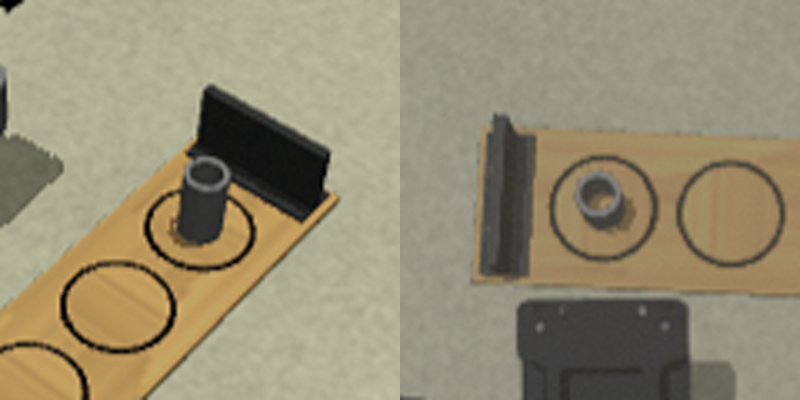

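Socket a stands centred: its base is at about (201,231) in the scene crop and the ring centre at (200,230). Now d.

Scaled: 0.121 m / 0.5 = 0.242, 0.03 m / 0.5 = 0.06.

Call:
{"name": "play_rows", "arguments": {
  "motion": [
    [[0, 0, 0.06, 0, 0, 0], [0, 0, 0.12, 0, 0, 0], [0, 0, 0.18, 0, 0, 0], [0, 0, 0.22, 0, 0, 0], [0, 0, 0.242, 0, 0, 0], [0, 0, 0.242, 0, 0, 0], [0, 0, 0.242, 0, 0, 0]]
  ]
}}

```text
time_s: 9.25
position: [0.4675, 0.057, 0.0237]
tcp_rot: [[0.0, 1.0, 0.0], [1.0, -0.0, -0.0], [-0.0, 0.0, -1.0]]
force: [0.6, -0.1, 0.4]
opening: 0.996
grasp_force: 0.0
```

Call:
{"name": "play_rows", "arguments": {
  "motion": [
    [[0, 0, 0, 0, 0, 0], [0, 0, 0, 0, 0, 0], [0, 0, 0, 0, 0, 0], [0, 0, 0, 0, 0, 0], [0, 0, 0, 0, 0, 0], [0, 0, 0, 0, 0, 0], [0, 0, 0, 0, 0, 0], [0, 0, 0, 0, 0, 0]]
  ],
  "fingers": 0.03
}}

```text
time_s: 9.92
position: [0.4667, 0.0571, 0.0251]
tcp_rot: [[0.001, 1.0, 0.001], [1.0, -0.001, -0.0], [-0.0, 0.001, -1.0]]
force: [0.6, 0.6, 5.8]
opening: 0.665
grasp_force: 30.0
```

Call:
{"name": "play_rows", "arguments": {
  "motion": [
    [[0, 0, 0, 0, 0, 0], [0, 0, 0, 0, 0, 0], [0, 0, 0, 0, 0, 0], [0, 0, 0, 0, 0, 0]]
  ]
}}

```text
time_s: 10.25
position: [0.4667, 0.0571, 0.0251]
tcp_rot: [[0.001, 1.0, 0.001], [1.0, -0.001, -0.0], [-0.0, 0.001, -1.0]]
force: [1.4, -0.1, 5.8]
opening: 0.67
grasp_force: 30.0
```

Scaled: -0.1 m / 0.5 = -0.2, -0.09 m / 0.5 = -0.18.

Call:
{"name": "play_rows", "arguments": {
  "motion": [
    [[0, 0, -0.03, 0, 0, 0], [0, 0, -0.08, 0, 0, 0], [0, 0, -0.14, 0, 0, 0], [0, 0, -0.18, 0, 0, 0], [0, 0, -0.2, 0, 0, 0], [0, 0, -0.2, 0, 0, 0]]
  ]
}}

```text
time_s: 10.75
position: [0.4671, 0.0571, 0.1263]
tcp_rot: [[0.0, 1.0, 0.004], [1.0, -0.0, -0.0], [-0.0, 0.004, -1.0]]
force: [0.7, -0.1, -1.9]
opening: 0.669
grasp_force: 30.0
```

Scaled: -0.225 m / 0.5 = -0.45, -0.2 m / 0.5 = -0.4.

Call:
{"name": "play_rows", "arguments": {
  "motion": [
    [[-0.04, 0.03, 0, 0, 0, 0], [-0.1, 0.074, 0, 0, 0, 0], [-0.16, 0.12, 0, 0, 0, 0], [-0.22, 0.164, 0, 0, 0, 0], [-0.28, 0.208, 0, 0, 0, 0], [-0.34, 0.252, 0, 0, 0, 0], [-0.4, 0.296, 0, 0, 0, 0], [-0.45, 0.332, 0, 0, 0, 0]]
  ]
}}

```text
time_s: 11.42
position: [0.6324, -0.1702, 0.1223]
tcp_rot: [[0.001, 1.0, -0.002], [1.0, -0.001, 0.001], [0.001, -0.002, -1.0]]
force: [-0.3, -0.4, -2.7]
opening: 0.672
grasp_force: 30.0
```

Scaled: 0.08 m / 0.5 = 0.16, 0.07 m / 0.5 = 0.14.

Call:
{"name": "play_rows", "arguments": {
  "motion": [
    [[0, 0, 0, 0, 0, 0], [0, 0, 0.04, 0, 0, 0], [0, 0, 0.09, 0, 0, 0], [0, 0, 0.14, 0, 0, 0], [0, 0, 0.16, 0, 0, 0], [0, 0, 0.16, 0, 0, 0], [0, 0, 0.16, 0, 0, 0], [0, 0, 0.16, 0, 0, 0]]
  ]
}}

```text
time_s: 12.08
position: [0.6328, -0.1682, 0.0453]
tcp_rot: [[0.0, 1.0, 0.001], [1.0, -0.0, -0.001], [-0.001, 0.001, -1.0]]
force: [-0.4, -0.3, -2.5]
opening: 0.668
grasp_force: 30.0
```

Scaled: 0.013 m / 0.5 = 0.026, 0.012 m / 0.5 = 0.024.

Call:
{"name": "play_rows", "arguments": {
  "motion": [
    [[0, 0, 0.01, 0, 0, 0], [0, 0, 0.018, 0, 0, 0], [0, 0, 0.022, 0, 0, 0], [0, 0, 0.024, 0, 0, 0], [0, 0, 0.026, 0, 0, 0], [0, 0, 0.026, 0, 0, 0]]
  ]
}}

```text
time_s: 12.58
position: [0.632, -0.168, 0.0315]
tcp_rot: [[0.001, 1.0, -0.0], [1.0, -0.001, 0.0], [0.0, -0.0, -1.0]]
force: [0.3, -0.3, -3.4]
opening: 0.665
grasp_force: 30.0
```

Scaled: 0.001 m / 0.5 = 0.002, 0.0005 m / 0.5 = 0.001.

Call:
{"name": "play_rows", "arguments": {
  "motion": [
    [[0, 0, 0.001, 0, 0, 0], [0, 0, 0.002, 0, 0, 0], [0, 0, 0.002, 0, 0, 0], [0, 0, 0.002, 0, 0, 0]]
  ]
}}

```text
time_s: 12.92
position: [0.6322, -0.168, 0.0312]
tcp_rot: [[0.0, 1.0, 0.0], [1.0, -0.0, -0.0], [-0.0, 0.0, -1.0]]
force: [-1.7, -0.4, 2.3]
opening: 0.67
grasp_force: 30.0
```

Call:
{"name": "play_rows", "arguments": {
  "motion": [
    [[0, 0, 0, 0, 0, 0], [0, 0, 0, 0, 0, 0], [0, 0, 0, 0, 0, 0], [0, 0, 0, 0, 0, 0], [0, 0, 0, 0, 0, 0], [0, 0, 0, 0, 0, 0], [0, 0, 0, 0, 0, 0], [0, 0, 0, 0, 0, 0]]
  ],
  "fingers": 0.087
}}

```text
time_s: 13.58
position: [0.6321, -0.168, 0.0305]
tcp_rot: [[0.001, 1.0, -0.0], [1.0, -0.001, 0.0], [0.0, -0.0, -1.0]]
force: [-0.3, 0.1, -0.6]
opening: 0.995
grasp_force: 0.0
```

Scaled: -0.11 m / 0.5 = -0.22, -0.09 m / 0.5 = -0.18.

Call:
{"name": "play_rows", "arguments": {
  "motion": [
    [[0, 0, -0.02, 0, 0, 0], [0, 0, -0.06, 0, 0, 0], [0, 0, -0.12, 0, 0, 0], [0, 0, -0.18, 0, 0, 0], [0, 0, -0.22, 0, 0, 0], [0, 0, -0.22, 0, 0, 0]]
  ]
}}

```text
time_s: 14.08
position: [0.6354, -0.1693, 0.1468]
tcp_rot: [[0.0, 1.0, 0.01], [1.0, -0.0, -0.005], [-0.005, 0.01, -1.0]]
force: [0.6, -0.2, -0.4]
opening: 0.998
grasp_force: 0.0
```

Scaled: -0.161 m / 0.5 = -0.322, -0.14 m / 0.5 = -0.28.

Call:
{"name": "play_rows", "arguments": {
  "motion": [
    [[-0.008, -0.04, 0, 0, 0, 0], [-0.018, -0.1, 0, 0, 0, 0], [-0.03, -0.16, 0, 0, 0, 0], [-0.04, -0.22, 0, 0, 0, 0], [-0.05, -0.28, 0, 0, 0, 0], [-0.058, -0.322, 0, 0, 0, 0], [-0.058, -0.322, 0, 0, 0, 0], [-0.058, -0.322, 0, 0, 0, 0]]
  ]
}}

```text
time_s: 14.75
position: [0.4702, -0.197, 0.1406]
tcp_rot: [[0.002, 1.0, -0.0], [1.0, -0.002, 0.0], [0.0, -0.0, -1.0]]
force: [1.3, -0.1, -1.1]
opening: 0.999
grasp_force: 0.0
```

```bash
python3 m2.py d2.png .633 -.168 .03
```

```text
221 226
343 103
[ 0.47225405 -0.19739224  0.14079259] 0.0
```

View pics/d2.png

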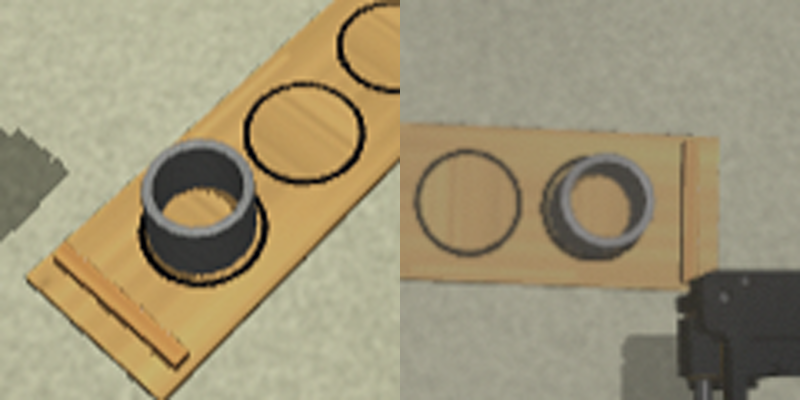

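Socket d stands inside ring 4 (scene crop around (200,225)). Now b.

Scaled: 0.118 m / 0.5 = 0.236, 0.03 m / 0.5 = 0.06.

Call:
{"name": "play_rows", "arguments": {
  "motion": [
    [[0, 0, 0.06, 0, 0, 0], [0, 0, 0.12, 0, 0, 0], [0, 0, 0.18, 0, 0, 0], [0, 0, 0.22, 0, 0, 0], [0, 0, 0.236, 0, 0, 0], [0, 0, 0.236, 0, 0, 0], [0, 0, 0.236, 0, 0, 0]]
  ]
}}

```text
time_s: 15.43
position: [0.472, -0.197, 0.0225]
tcp_rot: [[-0.0, 1.0, 0.001], [1.0, 0.0, -0.0], [-0.0, 0.001, -1.0]]
force: [0.3, 0.2, 0.3]
opening: 1.001
grasp_force: 0.0
```

Call:
{"name": "play_rows", "arguments": {
  "motion": [
    [[0, 0, 0, 0, 0, 0], [0, 0, 0, 0, 0, 0], [0, 0, 0, 0, 0, 0], [0, 0, 0, 0, 0, 0], [0, 0, 0, 0, 0, 0], [0, 0, 0, 0, 0, 0], [0, 0, 0, 0, 0, 0], [0, 0, 0, 0, 0, 0]]
  ],
  "fingers": 0.02
}}

```text
time_s: 16.1
position: [0.4711, -0.1969, 0.0226]
tcp_rot: [[0.001, 1.0, 0.0], [1.0, -0.001, -0.0], [-0.0, 0.0, -1.0]]
force: [-0.8, -0.1, 0.1]
opening: 0.482
grasp_force: 0.0
```

Call:
{"name": "play_rows", "arguments": {
  "motion": [
    [[0, 0, 0, 0, 0, 0], [0, 0, 0, 0, 0, 0], [0, 0, 0, 0, 0, 0], [0, 0, 0, 0, 0, 0], [0, 0, 0, 0, 0, 0], [0, 0, 0, 0, 0, 0]]
  ]
}}

```text
time_s: 16.6
position: [0.4711, -0.1969, 0.0226]
tcp_rot: [[0.001, 1.0, 0.0], [1.0, -0.001, -0.0], [-0.0, 0.0, -1.0]]
force: [-0.4, 0.9, 1.4]
opening: 0.437
grasp_force: 30.0
```

Scaled: -0.1 m / 0.5 = -0.2, -0.07 m / 0.5 = -0.14.

Call:
{"name": "play_rows", "arguments": {
  "motion": [
    [[0, 0, -0.03, 0, 0, 0], [0, 0, -0.08, 0, 0, 0], [0, 0, -0.14, 0, 0, 0], [0, 0, -0.18, 0, 0, 0], [0, 0, -0.2, 0, 0, 0], [0, 0, -0.2, 0, 0, 0]]
  ]
}}

```text
time_s: 17.1
position: [0.4721, -0.1975, 0.1243]
tcp_rot: [[0.0, 1.0, 0.003], [1.0, -0.0, -0.002], [-0.002, 0.003, -1.0]]
force: [0.5, 0.0, -1.6]
opening: 0.438
grasp_force: 30.0
```

Scaled: 0.189 m / 0.5 = 0.378, 0.1705 m / 0.5 = 0.341.

Call:
{"name": "play_rows", "arguments": {
  "motion": [
    [[0.04, 0.036, 0, 0, 0, 0], [0.09, 0.08, 0, 0, 0, 0], [0.14, 0.126, 0, 0, 0, 0], [0.19, 0.17, 0, 0, 0, 0], [0.24, 0.216, 0, 0, 0, 0], [0.29, 0.26, 0, 0, 0, 0], [0.34, 0.306, 0, 0, 0, 0], [0.378, 0.341, 0, 0, 0, 0]]
  ]
}}

```text
time_s: 17.77
position: [0.6421, -0.0055, 0.1201]
tcp_rot: [[-0.0, 1.0, -0.003], [1.0, 0.0, 0.001], [0.001, -0.003, -1.0]]
force: [1.6, 0.3, -1.0]
opening: 0.434
grasp_force: 30.0
```

Scaled: 0.08 m / 0.5 = 0.16, 0.07 m / 0.5 = 0.14.

Call:
{"name": "play_rows", "arguments": {
  "motion": [
    [[0, 0, 0, 0, 0, 0], [0, 0, 0.04, 0, 0, 0], [0, 0, 0.09, 0, 0, 0], [0, 0, 0.14, 0, 0, 0], [0, 0, 0.16, 0, 0, 0], [0, 0, 0.16, 0, 0, 0], [0, 0, 0.16, 0, 0, 0], [0, 0, 0.16, 0, 0, 0]]
  ]
}}

```text
time_s: 18.43
position: [0.6423, -0.0084, 0.0432]
tcp_rot: [[0.001, 1.0, 0.001], [1.0, -0.001, -0.0], [-0.0, 0.001, -1.0]]
force: [0.8, -0.9, -1.8]
opening: 0.437
grasp_force: 30.0
```

Scaled: 0.013 m / 0.5 = 0.026, 0.012 m / 0.5 = 0.024.

Call:
{"name": "play_rows", "arguments": {
  "motion": [
    [[0, 0, 0.01, 0, 0, 0], [0, 0, 0.018, 0, 0, 0], [0, 0, 0.022, 0, 0, 0], [0, 0, 0.024, 0, 0, 0], [0, 0, 0.026, 0, 0, 0], [0, 0, 0.026, 0, 0, 0]]
  ]
}}

```text
time_s: 18.93
position: [0.6416, -0.008, 0.0295]
tcp_rot: [[0.001, 1.0, -0.0], [1.0, -0.001, -0.0], [-0.0, -0.0, -1.0]]
force: [-0.5, 0.9, -1.9]
opening: 0.434
grasp_force: 30.0
```

Scaled: 0.001 m / 0.5 = 0.002, 0.0005 m / 0.5 = 0.001.

Call:
{"name": "play_rows", "arguments": {
  "motion": [
    [[0, 0, 0.001, 0, 0, 0], [0, 0, 0.002, 0, 0, 0], [0, 0, 0.002, 0, 0, 0], [0, 0, 0.002, 0, 0, 0]]
  ]
}}

```text
time_s: 19.27
position: [0.6418, -0.008, 0.0286]
tcp_rot: [[0.0, 1.0, 0.0], [1.0, -0.0, -0.0], [-0.0, 0.0, -1.0]]
force: [-0.9, 0.4, -1.7]
opening: 0.432
grasp_force: 30.0
```

Scaled: 0.001 m / 0.5 = 0.002, 0.0005 m / 0.5 = 0.001.

Call:
{"name": "play_rows", "arguments": {
  "motion": [
    [[0, 0, 0.001, 0, 0, 0], [0, 0, 0.002, 0, 0, 0], [0, 0, 0.002, 0, 0, 0], [0, 0, 0.002, 0, 0, 0]]
  ]
}}

```text
time_s: 19.6
position: [0.6418, -0.008, 0.0286]
tcp_rot: [[0.0, 1.0, 0.0], [1.0, -0.0, -0.0], [-0.0, 0.0, -1.0]]
force: [-2.0, 1.1, 5.3]
opening: 0.443
grasp_force: 30.0
```

Call:
{"name": "play_rows", "arguments": {
  "motion": [
    [[0, 0, 0, 0, 0, 0], [0, 0, 0, 0, 0, 0], [0, 0, 0, 0, 0, 0], [0, 0, 0, 0, 0, 0], [0, 0, 0, 0, 0, 0], [0, 0, 0, 0, 0, 0], [0, 0, 0, 0, 0, 0], [0, 0, 0, 0, 0, 0]]
  ],
  "fingers": 0.087
}}

```text
time_s: 20.27
position: [0.6417, -0.008, 0.0274]
tcp_rot: [[0.001, 1.0, -0.0], [1.0, -0.001, -0.0], [-0.0, -0.0, -1.0]]
force: [1.0, 0.0, -0.9]
opening: 0.945
grasp_force: 0.0
```

Scaled: -0.11 m / 0.5 = -0.22, -0.09 m / 0.5 = -0.18.

Call:
{"name": "play_rows", "arguments": {
  "motion": [
    [[0, 0, -0.02, 0, 0, 0], [0, 0, -0.06, 0, 0, 0], [0, 0, -0.12, 0, 0, 0], [0, 0, -0.18, 0, 0, 0], [0, 0, -0.22, 0, 0, 0], [0, 0, -0.22, 0, 0, 0]]
  ]
}}

```text
time_s: 20.77
position: [0.6451, -0.0085, 0.1436]
tcp_rot: [[0.0, 1.0, 0.011], [1.0, -0.0, -0.002], [-0.002, 0.011, -1.0]]
force: [0.7, 0.3, -0.0]
opening: 0.995
grasp_force: 0.0
```

Scaled: -0.17 m / 0.5 = -0.34, -0.15 m / 0.5 = -0.3.

Call:
{"name": "play_rows", "arguments": {
  "motion": [
    [[-0.06, -0.04, 0, 0, 0, 0], [-0.12, -0.08, 0, 0, 0, 0], [-0.18, -0.12, 0, 0, 0, 0], [-0.24, -0.16, 0, 0, 0, 0], [-0.3, -0.2, 0, 0, 0, 0], [-0.34, -0.22, 0, 0, 0, 0], [-0.34, -0.22, 0, 0, 0, 0], [-0.34, -0.22, 0, 0, 0, 0]]
  ]
}}

```text
time_s: 21.43
position: [0.5309, -0.1789, 0.1375]
tcp_rot: [[0.004, 1.0, -0.0], [1.0, -0.004, 0.0], [0.0, -0.0, -1.0]]
force: [-0.4, -0.1, 0.1]
opening: 1.001
grasp_force: 0.0
```

```bash
cat > m3.py <<'E'
from meas import *
import sys
z0=float(sys.argv[1]);T=np.array(eval(sys.argv[2]))
C={n:cap(n) for n in('scene','top')};M={n:outl(n,'socket_a') for n in C}
for x,y,d,h in T:
    obs=[];inf=[]
    for n in C:
        q=proj(C[n],[[x,y,z0+h/2]])[0];c=[(np.hypot(*(support(m)[1]-q)),i) for i,m in enumerate(M[n])]
        if c and min(c)[0]<15: obs.append((C[n],support(M[n][min(c)[1]])[0]));inf.append(n)
    f=lambda p,o:np.concatenate([(proj(c,cyl([*p,d,h],z0))@U.T).max(0)-s for c,s in o])
    for o,t in zip(obs,inf):
        r=least_squares(f,[x,y],loss='soft_l1',x_scale=.01,args=([o],));print(d,t,r.x,np.sqrt(np.mean(r.fun**2)))
print(bot.read_state()['position'])
E
python3 m3.py 0 '[[.44,-.316,.048,.046]]'; python3 m3.py .006 '[[.6418,-.008,.038,.036],[.6452,.0715,.028,.05],[.632,-.168,.058,.04]]'; python3 m2.py b2.png .55 -.1 .03
```

```text
0.048 scene [ 0.4406 -0.3165] 0.2949754410214931
[ 0.532  -0.1767  0.1375]
0.038 scene [ 0.6399 -0.0082] 0.35371386002259836
0.038 top [ 0.6431 -0.0088] 0.27211187396817615
0.028 scene [0.6439 0.0719] 0.45762096861349116
0.028 top [0.6455 0.0713] 0.322896786545173
0.058 scene [ 0.6308 -0.1673] 0.5223498872170186
0.058 top [ 0.6335 -0.1654] 1.7266211131462657
[ 0.5319 -0.177   0.1375]
212 178
311 144
[ 0.53183405 -0.17733161  0.13752414] 0.0
```

View pics/b2.png

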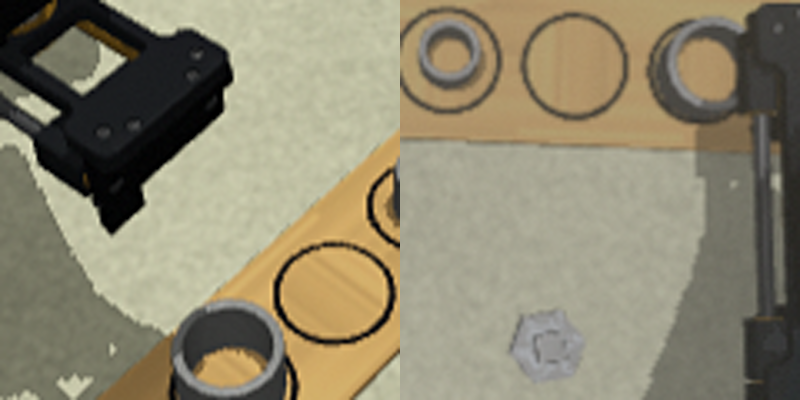

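The crops show b centred in ring 2, ring 3 empty, d in ring 4 and the hex plug undisturbed. The fits agree with the ring centres to about 1–2 mm. On to c.

Scaled: -0.139 m / 0.5 = -0.278, -0.12 m / 0.5 = -0.24.

Call:
{"name": "play_rows", "arguments": {
  "motion": [
    [[-0.06, -0.04, 0, 0, 0, 0], [-0.12, -0.08, 0, 0, 0, 0], [-0.18, -0.12, 0, 0, 0, 0], [-0.24, -0.16, 0, 0, 0, 0], [-0.278, -0.18, 0, 0, 0, 0], [-0.278, -0.18, 0, 0, 0, 0], [-0.278, -0.18, 0, 0, 0, 0], [-0.278, -0.18, 0, 0, 0, 0]]
  ]
}}

```text
time_s: 22.6
position: [0.4416, -0.3162, 0.1375]
tcp_rot: [[0.001, 1.0, -0.0], [1.0, -0.001, 0.001], [0.001, -0.0, -1.0]]
force: [0.1, 0.3, 0.3]
opening: 1.0
grasp_force: 0.0
```

Scaled: 0.109 m / 0.5 = 0.218, 0.1 m / 0.5 = 0.2.

Call:
{"name": "play_rows", "arguments": {
  "motion": [
    [[0, 0, 0.06, 0, 0, 0], [0, 0, 0.12, 0, 0, 0], [0, 0, 0.17, 0, 0, 0], [0, 0, 0.2, 0, 0, 0], [0, 0, 0.218, 0, 0, 0], [0, 0, 0.218, 0, 0, 0], [0, 0, 0.218, 0, 0, 0]]
  ]
}}

```text
time_s: 23.18
position: [0.4421, -0.316, 0.0286]
tcp_rot: [[-0.001, 1.0, -0.0], [1.0, 0.001, 0.0], [0.0, -0.0, -1.0]]
force: [1.2, 0.0, 0.8]
opening: 1.003
grasp_force: 0.0
```

Call:
{"name": "play_rows", "arguments": {
  "motion": [
    [[0, 0, 0, 0, 0, 0], [0, 0, 0, 0, 0, 0], [0, 0, 0, 0, 0, 0], [0, 0, 0, 0, 0, 0], [0, 0, 0, 0, 0, 0], [0, 0, 0, 0, 0, 0], [0, 0, 0, 0, 0, 0], [0, 0, 0, 0, 0, 0]]
  ],
  "fingers": 0.025
}}

```text
time_s: 23.85
position: [0.4414, -0.317, 0.0288]
tcp_rot: [[0.001, 1.0, -0.0], [1.0, -0.001, -0.0], [-0.0, -0.0, -1.0]]
force: [-0.8, -0.0, 1.8]
opening: 0.55
grasp_force: 30.0
```

Call:
{"name": "play_rows", "arguments": {
  "motion": [
    [[0, 0, 0, 0, 0, 0], [0, 0, 0, 0, 0, 0], [0, 0, 0, 0, 0, 0], [0, 0, 0, 0, 0, 0]]
  ]
}}

```text
time_s: 24.18
position: [0.4414, -0.317, 0.0287]
tcp_rot: [[0.001, 1.0, -0.0], [1.0, -0.001, -0.0], [-0.0, -0.0, -1.0]]
force: [-1.1, 0.0, 3.7]
opening: 0.544
grasp_force: 30.0
```

Scaled: -0.1 m / 0.5 = -0.2, -0.09 m / 0.5 = -0.18.

Call:
{"name": "play_rows", "arguments": {
  "motion": [
    [[0, 0, -0.03, 0, 0, 0], [0, 0, -0.08, 0, 0, 0], [0, 0, -0.14, 0, 0, 0], [0, 0, -0.18, 0, 0, 0], [0, 0, -0.2, 0, 0, 0], [0, 0, -0.2, 0, 0, 0]]
  ]
}}

```text
time_s: 24.68
position: [0.4425, -0.3177, 0.1303]
tcp_rot: [[0.0, 1.0, 0.003], [1.0, -0.0, -0.003], [-0.003, 0.003, -1.0]]
force: [-0.2, 0.6, -1.2]
opening: 0.548
grasp_force: 30.0
```

Call:
{"name": "play_rows", "arguments": {
  "motion": [
    [[0.04, 0.034, 0, 0, 0, 0], [0.1, 0.086, 0, 0, 0, 0], [0.16, 0.136, 0, 0, 0, 0], [0.22, 0.188, 0, 0, 0, 0], [0.28, 0.24, 0, 0, 0, 0], [0.34, 0.29, 0, 0, 0, 0], [0.4, 0.342, 0, 0, 0, 0], [0.457, 0.39, 0, 0, 0, 0]]
  ]
}}

```text
time_s: 25.35
position: [0.6366, -0.0861, 0.1259]
tcp_rot: [[0.0, 1.0, -0.004], [1.0, -0.0, 0.001], [0.001, -0.004, -1.0]]
force: [0.3, -1.0, -2.7]
opening: 0.55
grasp_force: 30.0
```

Call:
{"name": "play_rows", "arguments": {
  "motion": [
    [[0, 0, 0, 0, 0, 0], [0, 0, 0, 0, 0, 0], [0, 0, 0, 0, 0, 0], [0, 0, 0, 0, 0, 0]]
  ]
}}

```text
time_s: 25.68
position: [0.6351, -0.0891, 0.1271]
tcp_rot: [[0.002, 1.0, -0.003], [1.0, -0.002, 0.001], [0.001, -0.003, -1.0]]
force: [0.1, -0.3, -1.9]
opening: 0.553
grasp_force: 30.0
```

Scaled: 0.08 m / 0.5 = 0.16, 0.07 m / 0.5 = 0.14.

Call:
{"name": "play_rows", "arguments": {
  "motion": [
    [[0, 0, 0.04, 0, 0, 0], [0, 0, 0.09, 0, 0, 0], [0, 0, 0.14, 0, 0, 0], [0, 0, 0.16, 0, 0, 0], [0, 0, 0.16, 0, 0, 0], [0, 0, 0.16, 0, 0, 0], [0, 0, 0.16, 0, 0, 0]]
  ]
}}

```text
time_s: 26.27
position: [0.6375, -0.0894, 0.0498]
tcp_rot: [[0.001, 1.0, 0.002], [1.0, -0.001, -0.001], [-0.001, 0.002, -1.0]]
force: [0.2, -0.5, -0.6]
opening: 0.549
grasp_force: 30.0
```

Scaled: 0.013 m / 0.5 = 0.026, 0.012 m / 0.5 = 0.024.

Call:
{"name": "play_rows", "arguments": {
  "motion": [
    [[0, 0, 0.01, 0, 0, 0], [0, 0, 0.018, 0, 0, 0], [0, 0, 0.022, 0, 0, 0], [0, 0, 0.024, 0, 0, 0], [0, 0, 0.026, 0, 0, 0], [0, 0, 0.026, 0, 0, 0]]
  ]
}}

```text
time_s: 26.77
position: [0.6366, -0.0884, 0.0354]
tcp_rot: [[0.0, 1.0, -0.0], [1.0, -0.0, 0.0], [0.0, -0.0, -1.0]]
force: [-0.6, -0.1, -3.2]
opening: 0.549
grasp_force: 30.0
```

Scaled: 0.001 m / 0.5 = 0.002, 0.0005 m / 0.5 = 0.001.

Call:
{"name": "play_rows", "arguments": {
  "motion": [
    [[0, 0, 0.001, 0, 0, 0], [0, 0, 0.002, 0, 0, 0], [0, 0, 0.002, 0, 0, 0], [0, 0, 0.002, 0, 0, 0]]
  ]
}}

```text
time_s: 27.1
position: [0.6368, -0.0885, 0.0348]
tcp_rot: [[0.001, 1.0, 0.0], [1.0, -0.001, -0.0], [-0.0, 0.0, -1.0]]
force: [0.4, -0.5, 0.1]
opening: 0.553
grasp_force: 30.0
```

Scaled: 0.0005 m / 0.5 = 0.001.

Call:
{"name": "play_rows", "arguments": {
  "motion": [
    [[0, 0, 0.001, 0, 0, 0], [0, 0, 0.001, 0, 0, 0], [0, 0, 0.001, 0, 0, 0]]
  ]
}}

```text
time_s: 27.35
position: [0.6368, -0.0885, 0.0348]
tcp_rot: [[0.001, 1.0, 0.0], [1.0, -0.001, -0.0], [-0.0, 0.0, -1.0]]
force: [-1.7, 0.2, 6.7]
opening: 0.551
grasp_force: 30.0
```

Call:
{"name": "play_rows", "arguments": {
  "motion": [
    [[0, 0, 0, 0, 0, 0], [0, 0, 0, 0, 0, 0], [0, 0, 0, 0, 0, 0], [0, 0, 0, 0, 0, 0], [0, 0, 0, 0, 0, 0], [0, 0, 0, 0, 0, 0], [0, 0, 0, 0, 0, 0], [0, 0, 0, 0, 0, 0]]
  ],
  "fingers": 0.087
}}

```text
time_s: 28.02
position: [0.6366, -0.0885, 0.0339]
tcp_rot: [[0.001, 1.0, -0.0], [1.0, -0.001, -0.0], [-0.0, -0.0, -1.0]]
force: [-0.2, -0.1, 0.5]
opening: 0.981
grasp_force: 0.0
```

Scaled: -0.14 m / 0.5 = -0.28, -0.12 m / 0.5 = -0.24.

Call:
{"name": "play_rows", "arguments": {
  "motion": [
    [[0, 0, -0.02, 0, 0, 0], [0, 0, -0.06, 0, 0, 0], [0, 0, -0.12, 0, 0, 0], [0, 0, -0.18, 0, 0, 0], [0, 0, -0.24, 0, 0, 0], [0, 0, -0.28, 0, 0, 0], [0, 0, -0.28, 0, 0, 0]]
  ]
}}

```text
time_s: 28.6
position: [0.6399, -0.0894, 0.1805]
tcp_rot: [[0.0, 1.0, 0.011], [1.0, -0.0, -0.003], [-0.003, 0.011, -1.0]]
force: [0.1, -0.6, -0.1]
opening: 1.004
grasp_force: 0.0
```

Scaled: -0.17 m / 0.5 = -0.34, -0.15 m / 0.5 = -0.3.

Call:
{"name": "play_rows", "arguments": {
  "motion": [
    [[0, -0.06, 0, 0, 0, 0], [0, -0.12, 0, 0, 0, 0], [0, -0.18, 0, 0, 0, 0], [0, -0.24, 0, 0, 0, 0], [0, -0.3, 0, 0, 0, 0], [0, -0.34, 0, 0, 0, 0], [0, -0.34, 0, 0, 0, 0], [0, -0.34, 0, 0, 0, 0]]
  ]
}}

```text
time_s: 29.27
position: [0.466, -0.0883, 0.1742]
tcp_rot: [[0.001, 1.0, 0.0], [1.0, -0.001, 0.0], [0.0, 0.0, -1.0]]
force: [0.5, 0.2, 0.2]
opening: 0.996
grasp_force: 0.0
```

```bash
python3 m3.py .006 '[[.6368,-.0885,.048,.046],[.6418,-.008,.038,.036],[.6452,.0715,.028,.05],[.632,-.168,.058,.04]]'; python3 -c "
from h import *
a=cap('scene')['frame'][120:380,200:460,::-1];b=cap('top')['frame'][100:300,220:460,::-1]
cv2.imwrite('pics/end.png',np.hstack([cv2.resize(a,(400,400)),cv2.resize(b,(400,333)) if 0 else cv2.resize(b,(400,400))]))
print(finder.recognise('top','hexplug')[:1])"
```

```text
0.038 scene [ 0.6402 -0.0081] 0.5546038763271101
0.038 top [ 0.6433 -0.0101] 0.5256305340389885
0.028 scene [0.6436 0.0722] 0.583667605915214
0.028 top [0.6458 0.0704] 0.3262973550903905
0.058 scene [ 0.6304 -0.1672] 0.31428791012514
0.058 top [ 0.6325 -0.1676] 0.6719797497674057
[ 0.4683 -0.0889  0.1742]
[{'at': [0.4643, -0.0657, 0.014], 'confidence': 0.81}]
```

View pics/end.png

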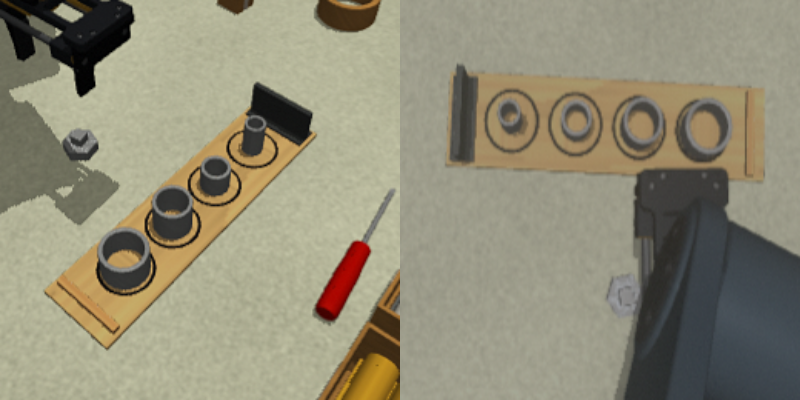

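All four sockets stand upright in their rings, increasing in width away from the bookend: a at crop (255,150), b (215,190), c (172,220) and d (125,262). The hex plug hasn't moved and the gripper is clear, so I'm handing in.

```bash
python3 -c "
from rig import bot
print(bot.hand_in())"
```

```text
the job is handed in; nothing more can be done
None
```

I stood sockets a, b, c and d upright on the four marks, narrowest next to the bookend; the job is handed in with no verdict returned, a, b and d measured within about 2 mm of their ring centres, c's centring checked only by eye in the final picture, and the hexagon plug still in place.

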